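# Lay out the ring-soldering station

### The arm

A 6-joint arm with a two-finger parallel gripper is mounted at the origin on the work surface. World frame = base frame: x ahead of the robot, y to its left, z up, the work surface at z = 0. Lengths are in mm, angles in rad, forces in N, time in s.
With the tool pointing down it reaches from about 250 to 800 mm from the base axis. Payload 8.5 kg.
Tool frame: the origin (TCP) lies at the very end of the fingers, on their centre line; the grasp point (between the pads) lies 19 mm behind it (robot.hold_point_z is the distance from the TCP to the grasp point, in mm); z points along the fingers, y is the line along which they close (so a half turn about z gives the same grasp; the last joint's range is limited). The gripper opens to 85 mm and grips with 20 to 120 N. Pads are 22 mm wide; open, the fingers measure 114 mm over their backs; the gripper's body (76 mm by 85 mm) begins 54 mm behind the grasp point. The pads swing forward as they close: fully open they stand 13 mm farther back than shut.
Start: joints at [-1.136, 0.238, -0.013, 1.319, 0, 1.571], TCP at [221.125, -476.112, 231.276] pointing down, gripper open.
Joint ranges: [-2.66, 2.66], [-1.03, 1.9], [-1.14, 1.46], [-1.82, 2.27], [-1.45, 1.34], [-3.14, 3.14]. Speed limits (rad/s): [2.22, 2.22, 2.79, 3.14, 3.14, 3.14].

### API

Orientations are given as a unit quaternion [w, x, y, z].
In Python, from rig import robot, effector, imaging gives the robot as it stands. Calls block until the motion is done:
- robot.reach(position, orientation): joint-space move of the TCP to a pose.
- robot.move_straight(position, rot=None, feed=150): straight line of the TCP; rot=None keeps the orientation; feed is the mean speed in mm/s.
- robot.move_j(angles): joint-space move.
- effector.command_gripper(opening, newtons=None): opening from 0.0 (shut) to 1.0 (fully open); newtons is the grip in N (None keeps the last); returns when the fingers have stopped.
- robot.pause(seconds).
- robot.solve_ik(position, orientation): joint angles nearest the present ones, or None.
- robot.get_obs(): the state.
- imaging.grab_frame(name): name is "scene" or "top"; returns (picture, depth): 480x640x3 uint8, red, green, blue; 480x640 float32, mm along the optical axis (not along the pixel's ray), 0 where there is no reading.
- imaging.get_calibration(name): a dict with "K" (3x3 intrinsics, pixels), "cam_to_world" (4x4, takes a point from camera to world coordinates). Camera axes: x right, y up, looking along -z (the intrinsics and any distortion apply to the point x, -y, -z); pixel columns grow to the right and rows downward; lengths in mm; the calibration is good to about 2 mm. A picture is of the moment at which its call begins. get_calibration takes no time and is no camera call.
A pose or a line that the arm cannot do raises robot.PlanningError and nothing moves.
- robot.sign_off(): hands the job in; it is judged then, once.
Trained networks look in the newest picture that a camera, given by its name, has taken for a name from the list of things; names that differ only in an ending like _2 or _b are one class to them, and where a whole thing is asked for, a point or a joint stands for the part that bears it (a point fixed in the world has none). Each returns a list of dicts, best first, with "score" (0 to 1); they miss things now and then, are a little off and sometimes report something else, mostly with a low value. They report only what shows in the picture. A call takes as long as a camera call.
- imaging.recognise(camera, label): "uv" ([column, row] in pixels, amid what is visible of it).
- imaging.cut_out(camera, label): "mask" (480x640 bool, what is visible of it) and "uv" ([column, row] in pixels, amid what is visible of it).
The state is a dict: "time_s": time; "joints": joint angles; "joint_velocities": joint speeds; "joint_efforts": joint torques, N m; "ee_pos": TCP position; "tcp_rot": TCP orientation; "contact_force": force on the tool from outside, world axes, zero at the start; "moment": the same for the moment, N m; "opening": opening from 0.0 (shut) to 1.0 (fully open); "grip_force": force on a finger pad.
Only numpy, scipy, OpenCV 4.12 (cv2) and the standard library are available. Lean on these libraries where they do the work, as an engineer would, in place of code of your own. Each camera call takes 0.05 s, during which the arm holds its last target. There are 200 camera calls.

### The job

Set up the jeweller's soldering station: lay the white soldering brick flat on the middle of the green round stand, then lay the silver ring flat on the middle of the brick. Stand the red-capped jar upright on the dark grey board midway between the green stand and the steel block, and stand the copper cup upright on the bench straight behind the green stand (square to the board, on the side away from the robot), leaving about 2 cm between the cup and the board's far edge. Leave the blue-capped jar where it is, and let go of everything.

Things in the scene. Friction and masses are not known exactly. Their poses are not given: they have to be found in the camera images.
- board: Dark grey heatproof board fixed on the bench, 150 mm (its x, away from the robot) by 490 mm (its y, to the robot's left), 8 mm thick, turned up to 0.18 rad. Origin: centre of its underside, on the bench; the far edge lies 75 mm along +x. Green stand and steel block are fixed on it, centred 175 mm either side of its origin along y; which is on which side varies.
- stand: Green round soldering stand, 120 mm across (a dark 126 mm band round its foot), 22 mm high, fixed on the dark grey board. Origin: centre of its underside, on the board's top; axes parallel to the board's. Its flat top is 22 mm above the origin (30 mm above the bench).
- block: Steel bench block, 80 x 80 mm, 24 mm high, fixed on the dark grey board. Origin: centre of its underside, on the board's top; axes parallel to the board's.
- brick: Loose white soldering brick, 70 (x) x 46 (y) x 25 (z) mm, 80 g, lying flat on the bench. Origin: centre of its underside.
- bezel: Loose silver ring, outer diameter 40 mm, hole 28 mm, 14 mm high, 70 g, lying flat on the bench. Origin: centre of its underside, z along its axis.
- flux_jar: Loose closed amber jar with a red cap, 41 mm across, 55 mm high, about 90 g, standing on the bench. Origin: centre of its underside, z up.
- cup: Loose open copper cup with straight sides, 52 mm outside diameter, 55 mm high, wall 3 mm, about 120 g, standing on the bench. Origin: centre of its underside, z up.
- other_jar: Loose closed amber jar with a blue cap, same size as the red-capped one (41 mm across, 55 mm high); not to be disturbed. Origin: centre of its underside, z up.

How it is judged:
By the outcome, as a careful person would: the job done as asked, in the order asked, and still so for the second after the job is handed in, with the robot touching nothing.
It also fails if it takes over 96 s, if anything falls off the work surface, if the arm or the gripper's body presses on something with over 40 N, if the wrist force passes 120 N, or if a joint passes its speed limit or range.

## Working session

There is one attempt and no reset: what is moved stays moved. The work goes in short steps, each a Python script; the robot and the scene stay as the last script left them, time stands still between calls to the robot, and variables do not carry over. Pictures are saved under pics/ and viewed, at most 14 in all, crops included, and the job is handed in when it is done.

```bash
ls; mkdir -p pics; python3 - <<'E'
from rig import robot, effector, imaging
import cv2,numpy as np
for n in ("scene","top"):
    p,d=imaging.grab_frame(n); cv2.imwrite(f"pics/{n}0.png",p[:,:,::-1]); np.save(f"{n}0.npy",d)
    c=imaging.get_calibration(n); print(n,{k:np.round(v,3).tolist() if not isinstance(v,str) else v for k,v in c.items()})
    for l in ["board","stand","block","brick","bezel","flux_jar","cup","other_jar"]:
        print(l,[(np.round(r["uv"]).tolist(),round(r["score"],2),int(r["mask"].sum())) for r in imaging.cut_out(n,l)[:2]])
E
```

```text
pics
rig.py
scene {'K': [[545.765, 0.0, 314.761], [0.0, 545.765, 247.897], [0.0, 0.0, 1.0]], 'cam_to_world': [[-0.413, -0.692, 0.592, 1233.794], [0.91, -0.309, 0.275, 342.704], [-0.008, 0.653, 0.757, 969.414], [0.0, 0.0, 0.0, 1.0]]}
board [([303.0, 248.0], 0.84, 7554)]
stand [([380.0, 257.0], 0.69, 2030)]
block [([237.0, 228.0], 0.84, 1112)]
brick []
bezel [([204.0, 192.0], 0.5, 105)]
flux_jar [([472.0, 327.0], 0.95, 601)]
cup [([275.0, 298.0], 0.97, 740)]
other_jar [([477.0, 280.0], 0.76, 492)]
top {'K': [[476.283, 0.0, 314.082], [0.0, 476.283, 247.722], [0.0, 0.0, 1.0]], 'cam_to_world': [[0.023, 0.99, -0.14, 431.438], [-1.0, 0.021, -0.018, -15.088], [-0.015, 0.141, 0.99, 925.539], [0.0, 0.0, 0.0, 1.0]]}
board [([337.0, 289.0], 0.56, 14419)]
stand [([238.0, 297.0], 0.65, 3443)]
block [([425.0, 279.0], 0.64, 1916), ([506.0, 319.0], 0.55, 291)]
brick [([500.0, 238.0], 0.85, 998), ([424.0, 278.0], 0.59, 1888)]
bezel [([504.0, 313.0], 0.75, 274)]
flux_jar [([121.0, 239.0], 0.68, 596)]
cup [([326.0, 197.0], 0.67, 757)]
other_jar [([118.0, 306.0], 0.85, 581)]
```

View pics/scene0.png

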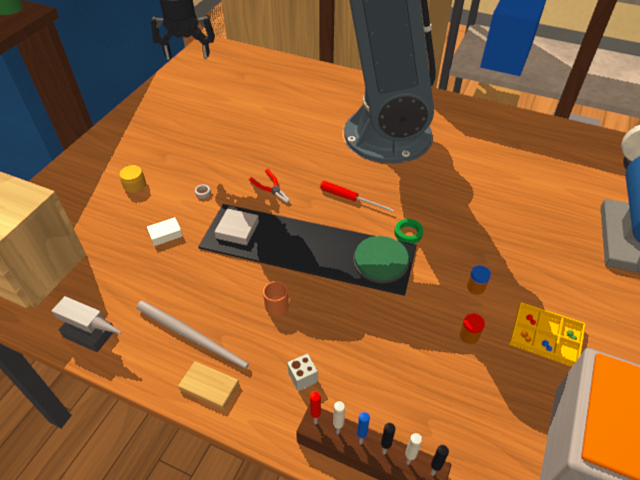

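View pics/top0.png

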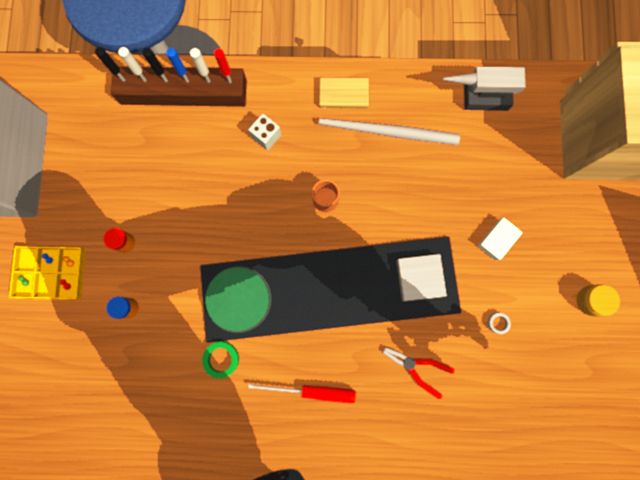

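The scene view shows the whole bench. In the top view the stand is at (238,299), block (422,278), brick (501,239), ring (500,323), red jar (116,239), blue jar (119,307) and cup (325,195). The green roll at (220,360) and the pliers at (415,365) are clutter. Next I'll measure from depth.

```bash
cat > see.py <<'E'
import numpy as np,cv2
from rig import imaging
def cloud(n,d):
    """world points from a depth picture"""
    c=imaging.get_calibration(n);K=c["K"];T=np.array(c["cam_to_world"])
    v,u=np.mgrid[:480,:640]
    P=np.stack([(u-K[0][2])/K[0][0]*d,-(v-K[1][2])/K[1][1]*d,-d],-1)
    W=P@T[:3,:3].T+T[:3,3]; W[d<=0]=np.nan
    return W
def region(W,uv,h,r=25,tol=4):
    """points at height h near a pixel (largest blob)"""
    m=np.abs(W[...,2]-h)<tol
    w=np.zeros(m.shape,np.uint8);cv2.circle(w,tuple(int(x) for x in uv),r,1,-1)
    n,l,s,_=cv2.connectedComponentsWithStats((m&(w>0)).astype(np.uint8))
    k=1+np.argmax(s[1:,4]);return W[l==k][:,:2].astype(np.float32)
def circ(p):
    c,r=cv2.minEnclosingCircle(p);return np.round([*c,2*r,*(p.max(0)+p.min(0))/2,*np.ptp(p,axis=0)],1).tolist()
E
python3 - <<'E'
from see import *
d=np.load("top0.npy");W=cloud("top",d)
for u,v in [(325,300),(320,340),(450,200),(160,280),(550,350),(238,299),(325,275),(422,278),(501,239),(116,239),(119,307)]: print((u,v),np.round(W[v,u],1))
for n,uv,h,r in [("bezel",(500,323),14,18),("flux",(116,239),55,22),("other",(119,307),55,22),("cup",(325,195),55,25),("stand",(238,299),30,50)]:
    p=region(W,uv,h,r);print(n,len(p),circ(p))
for n,uv,h,r in [("brick",(501,239),25,35),("block",(422,278),32,40),("board",(330,288),8,150)]:
    p=region(W,uv,h,r,3);print(n,len(p),cv2.minAreaRect(p))
E
```

```text
(325, 300) [460.9 -21.6   7.8]
(320, 340) [385.  -13.6   1.6]
(450, 200) [ 664.1 -265.7   -0.9]
(160, 280) [492.7 301.    1.2]
(550, 350) [ 376.8 -448.1    1.3]
(238, 299) [458.4 141.9  29.1]
(325, 275) [508.6 -20.6  10.8]
(422, 278) [ 505.4 -202.7   29. ]
(501, 239) [ 583.4 -354.1   24.7]
(116, 239) [563.5 369.8  55.8]
(119, 307) [438.2 355.3  52.8]
bezel 187 [425.5, -351.5, 40.4, 426.1, -351.3, 39.2, 39.6]
flux 361 [565.5, 374.4, 40.6, 565.8, 374.2, 38.2, 40.1]
other 378 [437.7, 357.9, 41.6, 439.1, 357.9, 38.3, 40.5]
cup 135 [660.7, -18.7, 51.9, 659.9, -19.1, 50.1, 49.0]
stand 3108 [460.1, 143.9, 120.1, 459.9, 143.5, 118.3, 118.7]
brick 794 ((585.9193725585938, -355.7069091796875), (46.024837493896484, 70.900634765625), 50.46367263793945)
block 1680 ((507.567138671875, -202.36978149414062), (79.68367004394531, 80.69950103759766), 7.977900981903076)
board 13311 ((483.5440368652344, -29.11932373046875), (151.17385864257812, 490.01092529296875), 8.076766967773438)
```

```bash
cat > arm.py <<'E'
import numpy as np
from scipy.spatial.transform import Rotation as R
from rig import robot,effector
S=np.array([459.7,144.0]); B=np.array([483.5,-29.1]); TH=np.radians(8.08)
EX=np.array([np.cos(TH),np.sin(TH)]); EY=np.array([-np.sin(TH),np.cos(TH)])
CUP=B+121*EX+175*EY
def quat(a):
    """tool down, closing line at angle a (mod pi), nearest to the present joints"""
    j=np.array(robot.get_obs()["joints"]);best=None
    return a
def q(a,p):
    j=np.array(robot.get_obs()["joints"]);o=[]
    for k in (0,np.pi):
        w=(R.from_euler('z',a-np.pi/2+k)*R.from_euler('x',np.pi)).as_quat(scalar_first=True)
        s=robot.solve_ik(list(map(float,p)),w.tolist())
        if s is not None:o.append((abs(np.array(s)-j).max(),w.tolist()))
    return min(o)[1]
def go(xy,z,a):
    p=[float(xy[0]),float(xy[1]),float(z)];robot.reach(p,q(a,p))
def lin(xy,z,feed=150): robot.move_straight([float(xy[0]),float(xy[1]),float(z)],feed=feed)
def st(t=""):
    o=robot.get_obs();print(t,round(o["time_s"],1),np.round(o["ee_pos"],1),round(o["opening"],3),np.round(o["grip_force"],1),np.round(o["contact_force"],1))
def pick(xy,z,a,open_,up,N=40):
    effector.command_gripper(open_)
    go(xy,up,a);lin(xy,z+40,250);lin(xy,z,80);st("at")
    effector.command_gripper(0.0,N);st("grip")
    lin(xy,up,250);st("up")
def place(xy,z,a,open_,up):
    go(xy,up,a);lin(xy,z+30,250);lin(xy,z,50);st("down")
    effector.command_gripper(open_);lin(xy,up,250);st("away")
E
sed -i '/^def quat/,/^    return a$/d' arm.py
python3 - <<'E'
from arm import *;from see import *
print(robot.get_obs()["tcp_rot"],robot.hold_point_z)
def low(d):
    W=cloud("scene",d);m=np.hypot(W[...,0]-221,W[...,1]+476)<90
    z=np.sort(W[...,2][m&(W[...,2]>120)]);return z[[0,3,6,10,20]]
print(low(np.load("scene0.npy")))
effector.command_gripper(0.55)
p,d=imaging.grab_frame("scene");print(low(d));st()
o=CUP;print(o)
for xy,z,a in [((585.9,-355.7),3,50.46),((425.5,-351.5),0,0),((565.5,374.4),14,90),((660.7,-18.7),14,90),(S,33,98),(CUP,14,98)]:
    q(np.radians(a),[*xy,z]);q(np.radians(a),[*xy,170])
E
```

```text
[-2.78220003e-05  9.76466706e-01  2.15668196e-01 -4.87957522e-07] 18.700000000000003
[244.88669579 246.63073447 247.94624887 249.38507091 253.25894572]
[234.74648999 235.68005074 236.60558884 239.30171369 242.27177529]
 1.4 [ 221.1 -476.1  231.3] 0.551 0.0 [-0.6  0.   0.2]
[578.70156954 161.16996914]
```

```bash
python3 - <<'E'
from arm import *;from see import *
pick((585.9,-355.7),3,np.radians(50.46),0.85,120,50)
place(S,33.5,TH+np.pi/2,0.8,130)
p,d=imaging.grab_frame("top");cv2.imwrite("pics/top1.png",p[:,:,::-1]);W=cloud("top",d)
try: print(cv2.minAreaRect(region(W,(238,285),55,45,3)))
except Exception as e: print(e)
E
```

```text
at 4.4 [ 586.  -355.7    3. ] 0.848 0.0 [-0.5 -0.3  0.5]
grip 4.7 [ 586.4 -356.     3.8] 0.524 52.1 [0.  1.  3.8]
up 5.4 [ 585.7 -355.6  119.9] 0.529 51.5 [-0.5  0.3 -1. ]
down 8.4 [459.3 143.9  33.7] 0.525 52.8 [-4.1 -1.3  9.5]
away 9.3 [460.  144.1 130.4] 0.799 0.0 [-0.3  0.  -1.1]
((439.98260498046875, 139.09971618652344), (31.521108627319336, 46.19485855102539), 8.508947372436523)
```

View pics/top1.png

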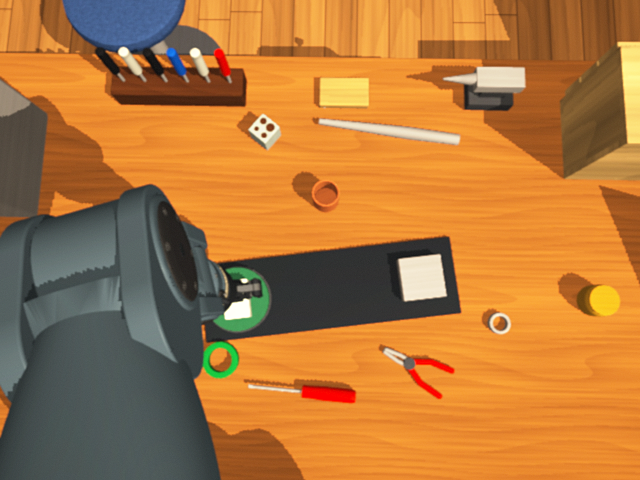

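The brick is on the stand, partly hidden by the gripper at (240,295). I'll pick the ring and measure the brick while the arm is clear of it.

```bash
python3 - <<'E'
from arm import *;from see import *
pick((425.7,-351.4),1,0.0,0.75,150,40)
p,d=imaging.grab_frame("top");cv2.imwrite("pics/top2.png",p[150:400,100:600,::-1]);W=cloud("top",d)
print(cv2.minAreaRect(region(W,(238,290),55,45,3)))
E
```

```text
at 12.6 [ 425.9 -351.6    1.4] 0.749 0.0 [-0.  -0.3  0.4]
grip 13.0 [ 426.1 -351.7    2. ] 0.452 39.4 [-2.1  0.3  6. ]
up 13.7 [ 425.2 -351.   149. ] 0.449 40.2 [-0.5 -0.3 -0.4]
((458.9084167480469, 141.81820678710938), (69.78269958496094, 46.1964111328125), 8.278375625610352)
```

View pics/top2.png

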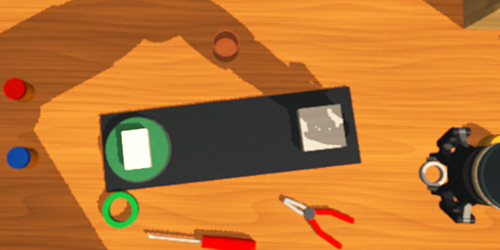

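The brick lies flat and square, 2 mm off the stand's centre in y. That gap is the camera-to-robot offset, so I'll apply it to the moves that follow.

```bash
python3 - <<'E'
from arm import *;from see import *
OFF=np.array([0.2,2.0])
r0=R.from_quat(robot.get_obs()["tcp_rot"],scalar_first=True)
go((459.3,142.5),150,0.0)
print("turn",(R.from_quat(robot.get_obs()["tcp_rot"],scalar_first=True)*r0.inv()).magnitude())
place((459.3,142.5),56.3,0.0,0.75,150)
pick(np.array([565.5,374.4])+OFF,14,np.pi/2,0.8,170,40)
p,d=imaging.grab_frame("top");cv2.imwrite("pics/top3.png",p[150:400,60:560,::-1]);W=cloud("top",d)
for uv in [(238,290)]:
    print(cv2.minAreaRect(region(W,uv,55,45,3)),circ(region(W,uv,69,45,4)))
E
```

```text
turn 0.0028360884573274342
down 17.0 [459.  142.4  56.9] 0.451 41.6 [-5.1 -1.8 14.4]
away 17.9 [459.5 142.6 150.3] 0.753 0.0 [-0.9 -0.4  0.4]
at 20.5 [565.8 376.5  14.1] 0.797 0.0 [-0.3  0.3  0.7]
grip 20.9 [566.1 376.7  14.8] 0.462 40.3 [0.3 0.2 4.8]
up 21.7 [565.1 376.  168.5] 0.467 40.3 [-1.3 -0.8 -0.7]
((458.95745849609375, 141.6993408203125), (69.7527084350586, 46.24452209472656), 8.14023208618164) [461.1, 141.8, 39.5, 461.6, 141.7, 37.7, 38.3]
```

View pics/top3.png

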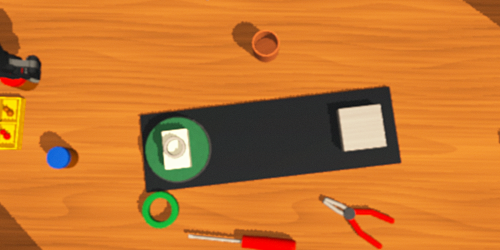

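The ring is centred on the brick to within 2 mm, the blue jar hasn't moved, and the red jar is in the gripper. Next are the jar and the cup.

```bash
python3 - <<'E'
from arm import *;from see import *
OFF=np.array([0.2,2.0])
place(B+OFF,22.6,TH+np.pi/2,0.8,170)
pick(np.array([660.7,-18.7])+OFF,14,np.pi/2,0.95,170,35)
place(CUP+OFF,14.6,TH+np.pi/2,0.95,170)
go((300,-300),250,0.0)
p,d=imaging.grab_frame("top");cv2.imwrite("pics/top4.png",p[:,:,::-1]);W=cloud("top",d)
p2,_=imaging.grab_frame("scene");cv2.imwrite("pics/scene4.png",p2[150:400,120:560,::-1])
c=lambda xy:np.round([(xy-B)@EX,(xy-B)@EY],1)
for n,uv,h,r in [("stand",(238,299),30,50),("ring",(238,290),69,45),("jar",(330,280),63,45),("cup",(230,230),55,45),("other",(119,307),55,22)]:
    try: x=circ(region(W,uv,h,r));print(n,x,c(np.array(x[:2])))
    except Exception as e: print(n,e)
x=cv2.minAreaRect(region(W,(238,290),55,45,3));print(x,c(np.array(x[0])))
E
```

```text
down 24.6 [483.4 -27.1  22.7] 0.463 40.9 [-4.   0.2  8.4]
away 25.8 [483.1 -27.1 168.9] 0.798 0.0 [-0.4 -0.5  0.1]
at 28.0 [661.1 -16.7  14.2] 0.95 0.0 [ 0.5 -0.   0.3]
grip 28.4 [661.4 -16.7  14.8] 0.595 37.0 [ 0.1 -0.4  5.3]
up 29.2 [660.1 -16.7 168.4] 0.599 36.7 [ 0.3  0.3 -1.7]
down 31.4 [578.4 163.1  14.8] 0.597 37.5 [-4.3 -1.2  6.4]
away 32.6 [578.3 163.  168.8] 0.954 0.0 [-0.2 -0.3 -0.5]
stand [459.7, 143.8, 119.6, 459.8, 143.8, 118.0, 117.4] [  0.7 174.5]
ring [461.2, 142.0, 39.4, 461.6, 141.9, 37.8, 38.7] [  2.  172.5]
jar [483.2, -28.8, 40.3, 483.6, -28.8, 38.3, 38.3] [-0.3  0.3]
cup [578.0, 161.0, 51.7, 577.9, 160.8, 50.0, 50.6] [120.3 174.9]
other [438.6, 357.4, 41.7, 438.3, 357.3, 40.0, 40.6] [  9.9 389. ]
((458.882568359375, 141.78244018554688), (69.74278259277344, 46.37208938598633), 8.129511833190918) [ -0.4 172.6]
```

View pics/top4.png

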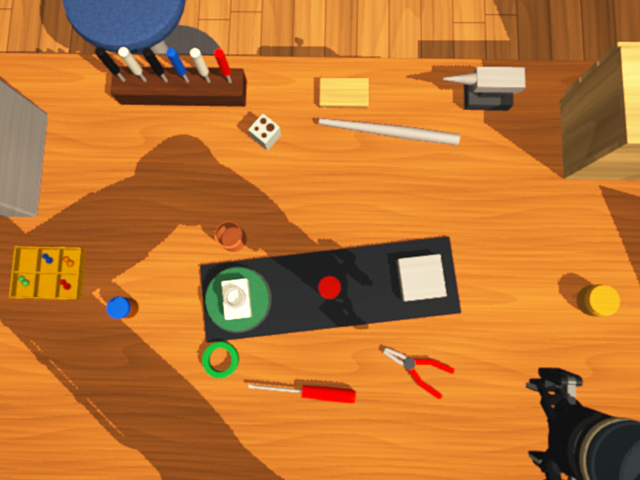

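View pics/scene4.png

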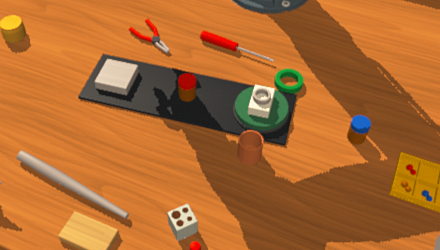

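Both views show the brick and ring centred on the stand at about (236,297) in the top view. The red jar is upright at (329,287), and the cup is upright behind the stand at (229,236) with a gap of about 19–20 mm. The blue jar is still at (119,307). Everything is within about 2.5 mm of its target.

```bash
python3 -c "
from rig import robot
print(robot.sign_off())"
```

```text
the job is handed in; nothing more can be done
None
```

The soldering station is set up as asked and handed in after about 35 s: the last pictures show all four pieces upright or flat within about 2.5 mm of their targets, the cup about 2 cm behind the board, and the blue-capped jar where it was.

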